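Go / no-go check of a carburettor bearing bore

TASK

Check the bearing bore in the carburettor casting with the double-ended plug gauge: take the gauge from its cradle and, feeling for the bore, slide the long slim go end in until its collar is pressed home against the carrier, then draw it out and press the short fat no-go end into the recess in front of the bore, from either side, for about a second to confirm that the bore refuses it. Be gentle with the casting, then lay the gauge back in the cradle and leave everything else on the bench where it is.

Things in the scene. Friction and masses are not known exactly. Their poses are not given: they have to be found in the camera images.
- carb: Fixed aluminium casting, 88 mm high, on a dark steel plate 180 x 90 mm: two upright barrels (48 mm wide, 56 mm either side of centre along x), between them on guide rods a square bearing carrier 50 mm wide (x), 40 mm long (y), 52 mm high, with the bore along y. Origin: centre of the plate's underside, up to 8 mm below the bench top. Thin-walled: over 25 N of contact force marks it.
- bore_left (a point): nominal centre of the carrier's +y face (20 mm from bore_mid). In each face a round recess 29 mm in diameter and 6 mm deep, concentric with the bore, leads to the bore's sharp edge; the bore itself is 22.5 mm in diameter and runs right through (28 mm between the recess floors)
- bore_right (a point): nominal centre of the carrier's -y face, with the same recess; both mouths are open and free. 5 to 10 N is a proper pressing force for the gauge
- bore_mid (a point): nominal middle of the bore, 60 mm above carb. The carrier is clamped up to 7 mm to one side along the casting's x and up to 3.5 mm up or down from nominal, and this offset is not in any pose: feel for it (or look). It stays put. Along y the carrier's faces are exactly 20 mm from here
- gauge: Loose double-ended steel plug gauge, 154 mm long, about 0.3 kg. Origin on its axis at mid handle, near the centre of mass; y runs along its axis to the go end. Handle 18 mm diameter, 96 mm long, a collar 36 mm diameter, 5 mm thick at each end. Go end (+y): 21 mm diameter, 32 mm long, last 4 mm tapered to 20 mm. No-go end (-y): 26 mm diameter, 16 mm long, flat; enters the recess, not the bore.
- go_tip (a point): centre of the gauge's go end face, 85 mm from the gauge's origin along its +y
- go_shoulder (a point): centre of the go-end collar's outer face, where the go end begins, 53 mm from the gauge's origin along +y; this face lies on the carrier's face when the go end is home
- nogo_face (a point): centre of the gauge's flat no-go end face, 69 mm from the gauge's origin along its -y
- cradle: Fixed wooden cradle: base 90 x 130 x 10 mm (x, y, z), two V supports 8 mm thick, 36 mm either side of its centre along y, 57 mm high, V mouths about 45 mm wide (x). The gauge's handle lies in the Vs along the cradle's y, go end to +y at the start, its axis 50 mm above the bench; 64 mm of handle between the Vs is free for fingers. Origin: centre of the base's underside.
- cradle_axis (a point): point 50 mm above the cradle's origin: where the gauge's origin lies when it rests in the middle of the cradle
- screwdriver: bystander: screwdriver lying on the bench, to be left alone
- wrench: bystander: wrench lying on the bench, to be left alone
- trumpet: bystander: aluminium intake trumpet standing, 64 mm wide, 45 mm high
- cleaner_can: bystander: blue can 60 mm wide, 110 mm high
- spare_flange: bystander: flat aluminium flange 100 x 50 x 8 mm
- jar: bystander: glass jar 56 mm wide, 70 mm high
Not all that is in view belongs to the job. What is shaped like the gauge but brown is not meant. There is more than one size of the cradle; the job needs the larger.

How it is judged:
On the way, in this order (a step that is already met when the one before it is completed fails the run):
1. the go end is fully home in the bore: its collar is within 2 mm of the carrier's face and the gauge presses on the casting with more than 2 N ((y of go_shoulder in the frame of carb between 0.018 and 0.022 m or y of go_shoulder in the frame of carb between -0.022 and -0.018 m) and y of go_tip in the frame of carb between -0.0145 and 0.0145 m and x of go_tip in the frame of carb between -0.011 and 0.011 m and z of go_tip in the frame of carb between 0.053 and 0.067 m and contact force between gauge and carb above 2 N), for 0.2 s.
2. the no-go end is pressed against the floor of the recess (14 mm from the middle, within 2 mm), on either side, squarely (within 0.09 rad), with more than 3 N for 0.4 s ((y of nogo_face in the frame of carb between 0.012 and 0.016 m or y of nogo_face in the frame of carb between -0.016 and -0.012 m) and x of nogo_face in the frame of carb between -0.011 and 0.011 m and z of nogo_face in the frame of carb between 0.053 and 0.067 m and angle between the y axis of gauge and the y axis of carb, either way round below 0.09 rad and contact force between gauge and carb above 3 N), for 0.4 s.
At the end, for the whole second after the job is handed in: The gauge lies released and at rest in both Vs of its cradle (either way round), its origin within 13 mm of the middle of the cradle and its axis within 0.08 rad of the cradle's (distance between gauge and cradle_axis below 0.013 m and angle between the y axis of gauge and the y axis of cradle, either way round below 0.08 rad and contact force between gauge and cradle above 0.5 N and linear speed of gauge below 0.02 m/s and contact force between gauge and the fingers below 0.05 N); the robot touches nothing.
It fails at once if the casting is touched or pushed with more than 25 N (contact force between carb and anything else above 25 N).
It fails at once if a bystander is moved more than 30 mm (distance of any of screwdriver, wrench, trumpet, cleaner_can, spare_flange, jar from where it was at the start of the episode above 0.03 m).
It also fails if it takes over 72 s, if anything falls off the work surface, if the arm or the gripper's body presses on something with over 40 N, if the wrist force passes 120 N, or if a joint passes its speed limit or range.

ROBOT

A 6-joint arm with a two-finger parallel gripper is mounted at the origin on the work surface. World frame = base frame: x ahead of the robot, y to its left, z up, the work surface at z = 0. Lengths are in m, angles in rad, forces in N, time in s.
With the tool pointing down it reaches from about 0.3 to 0.775 m from the base axis. Payload 14.6 kg.
Tool frame: the origin (TCP) lies at the very end of the fingers, on their centre line; the grasp point (between the pads) lies 19 mm behind it; z points along the fingers, y is the line along which they close (so a half turn about z gives the same grasp; the last joint's range is limited). The gripper opens to 94 mm and grips with 3 to 60 N. Pads are 16 mm wide; open, the fingers measure 119 mm over their backs; the gripper's body (75 mm by 177 mm) begins 78 mm behind the grasp point.
Start: joints at [1.212, 0.3, 1.521, -0, 1.321, -0.067], TCP at [0.158, 0.527, 0.177] pointing down, gripper open.
Joint ranges: [-3.03, 3.03], [-0.79, 2.21], [0.23, 2.52], [-1.04, 4.18], [0, 3.07], [-2.55, 2.55]. Speed limits (rad/s): [2.22, 2.22, 2.57, 3.14, 3.14, 3.14].

INTERFACE

Orientations are given as [roll, pitch, yaw] about the fixed x, y, z axes, in that order (R = Rz(yaw) Ry(pitch) Rx(roll)).
In Python, from station import ctrl, cams gives the robot as it stands. The module is installed in compiled form; this text tells all that it offers.
- The arm moves only by the tool arm_command, never from a script. Its argument "plan" is a list that holds one entry, the list of rows, each a list of 7 numbers: the shift along the tool's x, y, z in normalised numbers (1 is 1000 mm), then the turn, a rotation vector about the tool's x, y, z in parts of the range, where 1.0 means 2 pi rad, then the closure, from -1 (fully open) to 1 (shut). A call has 1 to 12 rows; each row is the pose to reach, as a shift and turn from the pose commanded when the call began, along the tool's axes at that moment; what a row does not reach only later rows make up. A row lasts 1/10 s, in which the tool goes at most 50 mm and 8.59 degrees, less where a joint would pass 70% of its speed; a pose out of reach is approached as far as the arm can. Shift and turn numbers lie between -1 and 1, and a call with a number outside is refused. A call with a gripper value outside its range is refused whole. The fingers move at their own pace and stop on an object; "squeeze" is the grip in N (left out, the last holds). Time passes only in rows, so rows that repeat a pose let the fingers close. It gives the time, the measured TCP pose, the force, the opening and the grip force at its end, in the units of the state.
- ctrl.get_obs(): the state, without advancing time (a new reading comes with each control period).
- cams.camera(name): name is "scene" or "top"; returns (picture, depth): 400x640x3 uint8, blue, green, red; 400x640 float32, m along the optical axis (not along the pixel's ray), 0 where there is no reading.
- cams.camera_info(name): a dict with "fx", "fy", "cx", "cy" (pixels), "dist_coeffs" ([k1, k2, p1, p2, k3] as OpenCV has them; the pictures are not rectified), "world_to_cam" (4x4, takes a point from world to camera coordinates). Camera axes: x right, y down, z forward; pixel columns grow to the right and rows downward; lengths in m; the calibration is good to about 2 mm. A picture is of the moment at which its call begins. camera_info takes no time and is no camera call.
- ctrl.hand_in(): hands the job in; it is judged then, once.
The state is a dict: "time_s": time; "qpos": joint angles; "joint_vel": joint speeds; "tau": joint torques, N m; "ee_pos": TCP position; "eef_rot": TCP orientation; "force": force on the tool from outside, world axes, zero at the start; "moment": the same for the moment, N m; "grip_width": finger opening in m; "grip_force": force on a finger pad.
Only numpy, scipy, OpenCV 4.12 (cv2) and the standard library are available. Lean on these libraries where they do the work, as an engineer would, in place of code of your own. Each camera call takes 0.05 s, during which the arm holds its last target. There are 200 camera calls.

## Working session

There is one attempt and no reset: what is moved stays moved. The work goes in short steps, Python scripts to look and compute and a tool call to move; the robot and the scene stay as the last step left them, time stands still between calls to the robot, and variables do not carry over. Pictures are saved under pics/ and viewed, at most 10 in all, crops included, and the job is handed in when it is done.

Besides the shell and the picture viewer there is one more tool, called after "Request:" by a JSON object that holds its "fn" and its "kwargs", one argument or row to a line. arm_command: Moves the arm, as the interface text tells. Its arguments: {"type":"object","properties":{"plan":{"type":"array"},"squeeze":{"type":"number"}},"required":["plan"]}

```bash
mkdir -p pics; cat > h.py <<'E'
import numpy as np, cv2
from station import ctrl, cams
def shot(n):
    im,d=cams.camera(n); return im,d
def cloud(n,d):
    i=cams.camera_info(n); K=np.array([[i['fx'],0,i['cx']],[0,i['fy'],i['cy']],[0,0,1]])
    h,w=d.shape; u,v=np.meshgrid(np.arange(w),np.arange(h))
    p=cv2.undistortPoints(np.stack([u,v],-1).reshape(-1,1,2).astype(np.float64),K,np.array(i['dist_coeffs'],float)).reshape(h,w,2)
    P=np.dstack([p[...,0]*d,p[...,1]*d,d,np.ones_like(d)])
    T=np.linalg.inv(np.array(i['world_to_cam']))
    W=(P@T.T)[...,:3]; W[d<=0]=np.nan
    return W
E
python3 - <<'E'
from h import *
for n in('top','scene'):
    im,d=shot(n); cv2.imwrite(f'pics/{n}0.png',im); np.save(n+'0.npy',cloud(n,d)); 
    print(n,np.linalg.inv(np.array(cams.camera_info(n)['world_to_cam'])).round(3).tolist())
print(ctrl.get_obs())
E
```

```text
top [[-0.021, -0.986, 0.166, 0.286], [-1.0, 0.02, -0.008, -0.011], [0.005, -0.166, -0.986, 1.619], [0.0, 0.0, 0.0, 1.0]]
scene [[-0.603, 0.492, -0.628, 1.183], [0.797, 0.384, -0.465, 0.443], [0.012, -0.782, -0.624, 0.679], [0.0, 0.0, 0.0, 1.0]]
{'time_s': 0.1, 'qpos': array([ 1.21238703e+00,  3.00402469e-01,  1.52152937e+00, -2.19014538e-05,
        1.32072539e+00, -6.66169901e-02]), 'joint_vel': array([ 0.00039824, -0.00013554, -0.0004261 , -0.00024701,  0.00097956,
        0.00101018]), 'tau': array([ 3.28692076e-04, -5.32642436e+01, -3.53285801e+01,  7.08524091e-02,
        2.36697088e-02, -5.27292684e-05]), 'ee_pos': array([0.15813824, 0.52648526, 0.17644587]), 'eef_rot': array([-3.14052903e+00, -4.96990562e-05,  2.84980575e+00]), 'force': array([0.22202624, 0.08071583, 0.85895598]), 'moment': array([-7.78437498e-05,  2.24217033e-02, -5.83321437e-02]), 'grip_force': 0.0, 'grip_width': 0.09382106277818088}
```

View pics/top0.png

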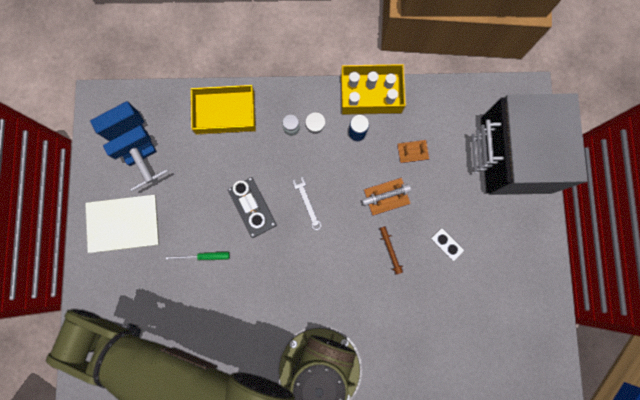

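View pics/scene0.png

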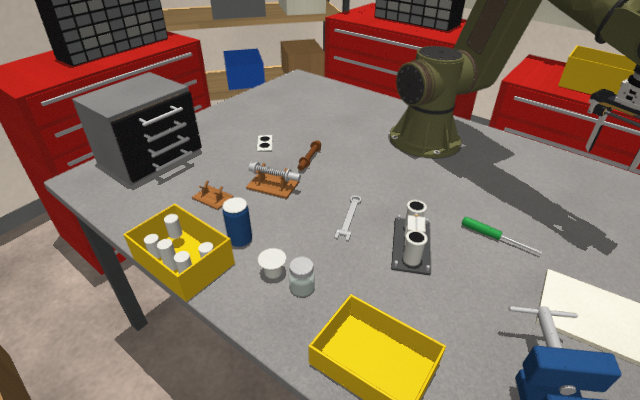

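The top view shows the casting at about (251,207), the gauge in the larger cradle at (387,196), the small cradle at (413,151) and the brown decoy at (390,250). The scene view shows the gauge at (275,172) and the casting at (412,240).

```bash
python3 - <<'E'
from h import *
for n,gb,cb in(('top',(350,170,425,222),(222,170,282,242)),('scene',(240,155,305,200),(385,190,440,278))):
    im=cv2.imread(f'pics/{n}0.png'); W=np.load(n+'0.npy'); hsv=cv2.cvtColor(im,cv2.COLOR_BGR2HSV)
    x0,y0,x1,y1=gb; w=W[y0:y1,x0:x1].reshape(-1,3); s=hsv[y0:y1,x0:x1].reshape(-1,3)
    g=w[(w[:,2]>.04)&(s[:,1]<70)]; 
    c=g[:,:2].mean(0); u=np.linalg.svd(g[:,:2]-c,full_matrices=False)[2][0]; u*=np.sign(u[1])
    t=(g[:,:2]-c)@u; q=(g[:,:2]-c)@[-u[1],u[0]]
    print(n,'gauge',len(g),c,u,'ang',np.arctan2(u[1],u[0]),t.min(),t.max(),'z',np.nanmax(g[:,2]))
    for a in np.arange(-.09,.09,.006):
        m=(t>=a)&(t<a+.006)
        if m.any(): print('  %.3f n%d q[%.4f %.4f] zmax %.4f'%(a,m.sum(),q[m].min(),q[m].max(),g[m,2].max()))
    o=w[(s[:,1]>110)&(s[:,0]<25)]
    b=o[(o[:,2]>.003)&(o[:,2]<.02)]
    r=cv2.minAreaRect((b[:,:2]*1000).astype(np.float32)); print(' cradle base',len(b),r, 'z',np.median(b[:,2]))
    v=o[o[:,2]>.045]; print(' V tops',len(v),v[:,:2].round(3).tolist()[:40] if len(v)<60 else '')
    x0,y0,x1,y1=cb; w=W[y0:y1,x0:x1].reshape(-1,3); s=hsv[y0:y1,x0:x1].reshape(-1,3)
    p=w[(s[:,2]<105)&(w[:,2]<.012)&(w[:,2]>-.01)]
    print(' plate',len(p),cv2.minAreaRect((p[:,:2]*1000).astype(np.float32)),'z',np.percentile(p[:,2],[5,50,95]))
    h=w[w[:,2]>.07]; print(' tops',len(h),np.percentile(h[:,2],[5,50,95]))
    cr=w[(w[:,2]>.06)]; r=cv2.minAreaRect((cr[:,:2]*1000).astype(np.float32)); print(' high',r)
im=cv2.imread('pics/top0.png'); a=cv2.resize(im[165:250,215:290],None,fx=5,fy=5,interpolation=2);b=cv2.resize(im[165:250,350:425],None,fx=5,fy=5,interpolation=2)
cv2.imwrite('pics/c1.png',np.hstack([a,b]))
im=cv2.imread('pics/scene0.png'); a=cv2.resize(im[185:285,380:445],None,fx=5,fy=5,interpolation=2);b=cv2.resize(im[130:230,240:320],None,fx=5,fy=5,interpolation=2)
cv2.imwrite('pics/c2.png',np.hstack([a,b]))
E
```

```text
top gauge 326 [ 0.52889997 -0.22219031] [-0.28055052  0.95983926] ang 1.855163937901693 -0.07582775182198943 0.07894412545017339 z 0.07029243379277972
  -0.078 n11 q[-0.0123 0.0113] zmax 0.0649
  -0.072 n15 q[-0.0133 0.0109] zmax 0.0653
  -0.066 n15 q[-0.0165 0.0111] zmax 0.0673
  -0.060 n24 q[-0.0168 0.0159] zmax 0.0703
  -0.054 n13 q[-0.0097 0.0096] zmax 0.0672
  -0.048 n11 q[-0.0082 0.0077] zmax 0.0597
  -0.042 n11 q[-0.0090 0.0074] zmax 0.0638
  -0.036 n11 q[-0.0096 0.0071] zmax 0.0636
  -0.030 n11 q[-0.0082 0.0069] zmax 0.0620
  -0.024 n9 q[-0.0058 0.0082] zmax 0.0627
  -0.018 n11 q[-0.0070 0.0078] zmax 0.0635
  -0.012 n11 q[-0.0077 0.0071] zmax 0.0623
  -0.006 n12 q[-0.0081 0.0071] zmax 0.0639
  0.000 n8 q[-0.0072 0.0059] zmax 0.0588
  0.006 n11 q[-0.0081 0.0074] zmax 0.0593
  0.012 n10 q[-0.0073 0.0070] zmax 0.0657
  0.018 n10 q[-0.0076 0.0072] zmax 0.0601
  0.024 n12 q[-0.0081 0.0073] zmax 0.0607
  0.030 n10 q[-0.0089 0.0091] zmax 0.0637
  0.036 n11 q[-0.0110 0.0116] zmax 0.0648
  0.042 n20 q[-0.0144 0.0147] zmax 0.0700
  0.048 n14 q[-0.0080 0.0099] zmax 0.0647
  0.054 n12 q[
[... 2869 characters left out ...]
 -0.264], [0.523, -0.264], [0.501, -0.202], [0.505, -0.197], [0.503, -0.196], [0.551, -0.264], [0.505, -0.198], [0.561, -0.258], [0.561, -0.253], [0.557, -0.254], [0.563, -0.256], [0.561, -0.254], [0.558, -0.253], [0.552, -0.255], [0.539, -0.19], [0.54, -0.185], [0.539, -0.183], [0.543, -0.191], [0.542, -0.188], [0.539, -0.186], [0.538, -0.184], [0.531, -0.186], [0.54, -0.186], [0.54, -0.182]]
 plate 1027 ((504.7147521972656, 209.05267333984375), (180.86477661132812, 90.98377227783203), 26.56024169921875) z [0.00169015 0.00723052 0.00979969]
 tops 772 [0.07380663 0.07810655 0.08099357]
 high ((503.5319519042969, 208.991455078125), (160.65406799316406, 46.579532623291016), 26.845388412475586)
```

View pics/c1.png

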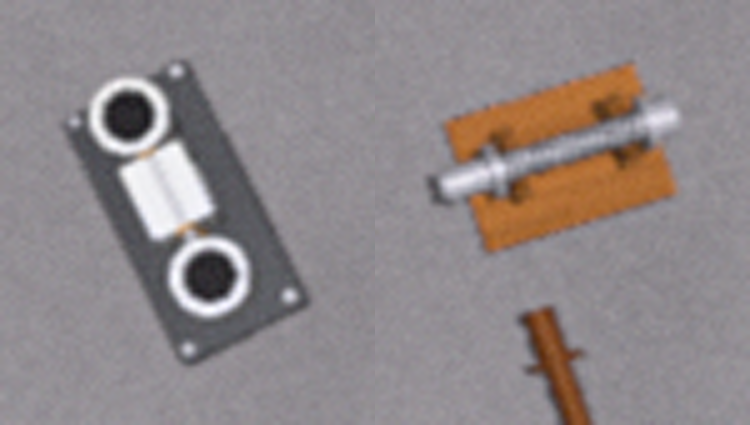

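View pics/c2.png

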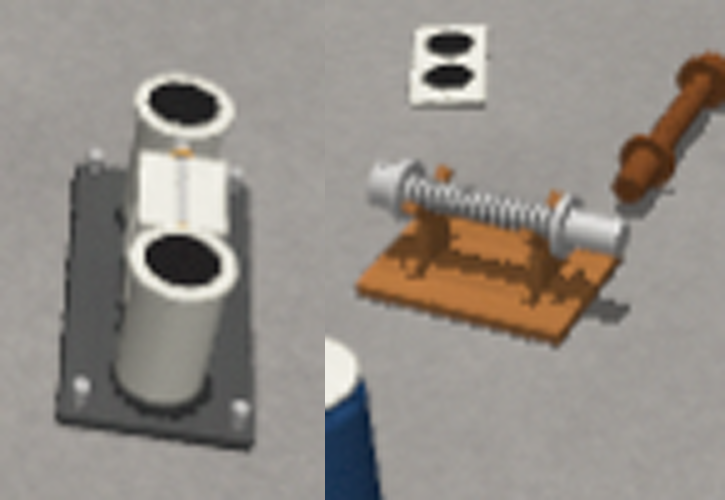

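The crops confirm the go (longer) end points to image left (+y world), and show the white carrier between the barrels at crop (167,190). Next I measure the carrier's offset.

```bash
python3 - <<'E'
from h import *
for n,cb in(('top',(222,170,282,242)),('scene',(385,190,440,278))):
    im=cv2.imread(f'pics/{n}0.png'); W=np.load(n+'0.npy'); x0,y0,x1,y1=cb
    w=W[y0:y1,x0:x1].reshape(-1,3); g=im[y0:y1,x0:x1].max(2).reshape(-1)
    a=np.radians(26.45); c=np.array([.505,.207])
    X=(w[:,:2]-c)@[np.cos(a),np.sin(a)]; Y=(w[:,:2]-c)@[-np.sin(a),np.cos(a)]; Z=w[:,2]
    hi=Z>.066
    for s,t in((-1,'bar-'),(1,'bar+')):
        m=hi&(s*X>.033)&(g>120); 
        if n=='scene': m&=g>215
        (cx,cy),r=cv2.minEnclosingCircle((np.c_[X,Y][m]*1000).astype(np.float32)); print(n,t,m.sum(),cx,cy,r,'z',np.percentile(Z[m],[10,50,90]).round(4))
    m=hi&(abs(X)<.04)&(g>215)&(abs(Y)>.012)&(abs(Y)<.024)&(abs(X)<.036)
    for b in np.arange(-.024,.025,.004):
        k=hi&(abs(X)<.034)&(Y>=b)&(Y<b+.004)&(g>200)
        if k.sum(): print('  y%.3f n%d x %.4f %.4f mid %.4f'%(b,k.sum(),X[k].min(),X[k].max(),(X[k].min()+X[k].max())/2))
    k=hi&(abs(X)<.02)&(abs(Y)<.016); print('  carrier z',np.percentile(Z[k],[10,50,90]).round(4), k.sum())
    k=hi&(abs(X)<.02); print('  Y range',np.percentile(Y[k],[0,2,98,100]).round(4))
    k=(abs(Y)<.04)&(abs(X)>.0)&(abs(Y)>.028)&(abs(X)<.075)&(Z<.02); print('  plate z',np.median(Z[k]))
    # bench nearby
    k=((abs(X)>.1)|(abs(Y)>.055))&(Z<.02);print('  bench z',np.median(Z[k]), k.sum())
print(ctrl.get_obs()['ee_pos'])
E
```

```text
top bar- 112 -55.51313400268555 -0.5874158143997192 23.9079647064209 z [0.0757 0.0803 0.0855]
top bar+ 106 56.296241760253906 -0.4064745306968689 23.729961395263672 z [0.0766 0.0804 0.0844]
  y-0.024 n1 x 0.0132 0.0132 mid 0.0132
  y-0.020 n20 x -0.0197 0.0256 mid 0.0030
  y-0.016 n20 x -0.0187 0.0278 mid 0.0045
  y-0.012 n21 x -0.0188 0.0273 mid 0.0042
  y-0.008 n22 x -0.0172 0.0334 mid 0.0081
  y-0.004 n24 x -0.0336 0.0326 mid -0.0005
  y0.000 n23 x -0.0337 0.0299 mid -0.0019
  y0.004 n20 x -0.0186 0.0281 mid 0.0048
  y0.008 n22 x -0.0192 0.0271 mid 0.0040
  y0.012 n20 x -0.0162 0.0287 mid 0.0063
  y0.016 n15 x -0.0183 0.0256 mid 0.0037
  carrier z [0.0723 0.0772 0.0814] 137
  Y range [-0.0201 -0.0196  0.0181  0.0185]
  plate z 0.008013495396946402
  bench z -0.0005848198277287331 2216
scene bar- 46 -57.04927444458008 2.8095204830169678 24.007701873779297 z [0.0777 0.079  0.0805]
scene bar+ 70 56.334903717041016 2.599121570587158 23.597537994384766 z [0.0777 0.0794 0.0812]
  y-0.020 n12 x -0.0177 0.0238 mid 0.0031
  y-0.016 n21 x -0.0171 0.0306 mid 0.0067
  y-0.012 n24 x -0.0219 0.0290 mid 0.0035
  y-0.008 n31 x -0.0330 0.0316 mid -0.0007
  y-0.004 n28 x -0.0181 0.0339 mid 0.0079
  y0.000 n16 x -0.0274 0.0321 mid 0.0024
  y0.004 n30 x -0.0218 0.0331 mid 0.0057
  y0.008 n29 x -0.0201 0.0289 mid 0.0044
  y0.012 n24 x -0.0205 0.0305 mid 0.0050
  y0.016 n19 x -0.0223 0.0260 mid 0.0019
  y0.020 n12 x -0.0176 0.0223 mid 0.0023
  carrier z [0.0741 0.0754 0.0767] 150
  Y range [-0.0178 -0.0175  0.0229  0.0231]
  plate z 0.007474685439561923
  bench z -0.0013986467109529666 1910
[0.15813824 0.52648526 0.17644587]
```

The rows are not in the units I measure in: shifts go in shares of 1000 mm and turns go in shares of 2 pi rad. I convert before sending: -60 mm / 1000 = -0.06, -40 mm / 1000 = -0.04, 0.1 rad / 6.2832 = 0.0159.

Request:
{"fn": "arm_command", "kwargs": {
  "plan": [
    [[0,0,-0.04,0,0,0.0159,-1],[0,0,-0.06,0,0,0.0159,-1]]
  ],
  "squeeze": 40
}}

```text
time_s: 0.3
ee_pos: [0.1583, 0.527, 0.239]
eef_rot: [3.14, -0.0, 2.746]
force: [-0.3, -0.6, 0.3]
grip_width: 0.0944
grip_force: 0.0
```

```bash
cat > to.py <<'E'
# usage: to.py x y z yaw [rows]  -> shift(mm) and turn in tool axes from the present measured pose
import sys; from h import *
from scipy.spatial.transform import Rotation as R
x=list(map(float,sys.argv[1:5])); o=ctrl.get_obs(); r=R.from_euler('xyz',o['eef_rot'])
d=r.inv().apply(np.array(x[:3])-o['ee_pos'])*1000; t=(r.inv()*R.from_euler('xyz',[np.pi,0,x[3]])).as_rotvec()
print('shift',d.round(2),'turn',t.round(4),'|',np.linalg.norm(d).round(0),'pos',o['ee_pos'].round(4),'rot',o['eef_rot'].round(4),'F',np.array(o['force']).round(1),'t',o['time_s'])
E
python3 to.py .5305 -.2275 .15 1.86
```

```text
shift [-633.97 -553.18   88.26] turn [ 1.200e-03 -6.000e-04  8.864e-01] | 846.0 pos [0.1583 0.527  0.239 ] rot [ 3.1403e+00 -1.0000e-04  2.7464e+00] F [-0.3 -0.6  0.3] t 0.3
```

In the tool's units: -634 mm / 1000 = -0.634, -553 mm / 1000 = -0.553, 0.886 rad / 6.2832 = 0.141.

Request:
{"fn": "arm_command", "kwargs": {
  "plan": [
    [[-0.634,-0.553,0.04,0,0,0.141,-1],[-0.634,-0.553,0.04,0,0,0.141,-1],[-0.634,-0.553,0.04,0,0,0.141,-1],[-0.634,-0.553,0.04,0,0,0.141,-1],[-0.634,-0.553,0.04,0,0,0.141,-1],[-0.634,-0.553,0.04,0,0,0.141,-1],[-0.634,-0.553,0.04,0,0,0.141,-1],[-0.634,-0.553,0.04,0,0,0.141,-1],[-0.634,-0.553,0.04,0,0,0.141,-1],[-0.634,-0.553,0.04,0,0,0.141,-1],[-0.634,-0.553,0.04,0,0,0.141,-1],[-0.634,-0.553,0.04,0,0,0.141,-1]]
  ]
}}

```text
time_s: 1.5
ee_pos: [0.4256, -0.012, 0.2084]
eef_rot: [3.141, 0.0, 1.863]
force: [1.1, 0.9, 0.8]
grip_width: 0.0939
grip_force: 0.0
```

```bash
python3 to.py .5305 -.2275 .12 1.86
```

```text
shift [-236.6    38.23   88.41] turn [0.0003 0.0001 0.0035] | 255.0 pos [ 0.4256 -0.012   0.2084] rot [3.1413e+00 1.0000e-04 1.8635e+00] F [1.1 0.9 0.8] t 1.5
```

In the tool's units: -236.6 mm / 1000 = -0.2366, 88 mm / 1000 = 0.088, 0.003 rad / 6.2832 = 0.0005.

Request:
{"fn": "arm_command", "kwargs": {
  "plan": [
    [[-0.2366,0.0382,0.088,0,0,0.0005,-1],[-0.2366,0.0382,0.088,0,0,0.0005,-1],[-0.2366,0.0382,0.088,0,0,0.0005,-1],[-0.2366,0.0382,0.088,0,0,0.0005,-1],[-0.2366,0.0382,0.088,0,0,0.0005,-1],[-0.2366,0.0382,0.088,0,0,0.0005,-1],[-0.2366,0.0382,0.088,0,0,0.0005,-1],[-0.2366,0.0382,0.088,0,0,0.0005,-1],[-0.2366,0.0382,0.088,0,0,0.0005,-1]]
  ]
}}

```text
time_s: 2.4
ee_pos: [0.5302, -0.2242, 0.1215]
eef_rot: [3.141, 0.001, 1.862]
force: [-0.4, 0.9, 0.7]
grip_width: 0.0942
grip_force: 0.0
```

```bash
python3 to.py .5305 -.2275 .031 1.86; python3 - <<'E'
from h import *
a,_=shot('top'); b,_=shot('scene')
cv2.imwrite('pics/c3.png',np.hstack([cv2.resize(a[150:240,340:435],(380,360)),cv2.resize(b[90:220,220:320],(380,360*1))]))
E
```

```text
shift [-3.12 -0.77 90.51] turn [0.001  0.0009 0.002 ] | 91.0 pos [ 0.5302 -0.2242  0.1215] rot [3.1406e+00 9.0000e-04 1.8620e+00] F [-0.4  0.9  0.7] t 2.4
```

View pics/c3.png

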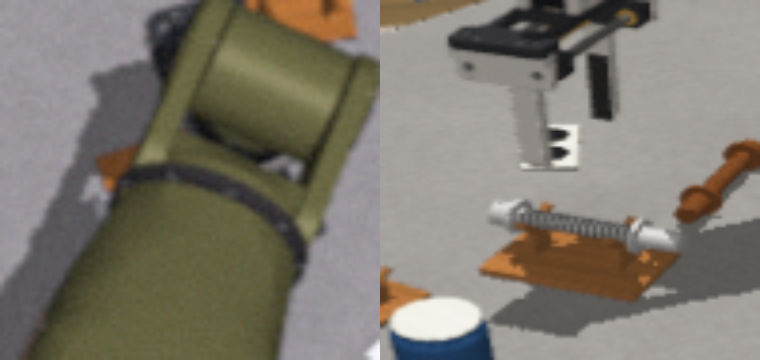

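The picture shows the fingers open on both sides of the gauge handle, ready for the descent.

In the tool's units: 89 mm / 1000 = 0.089, 75 mm / 1000 = 0.075.

Request:
{"fn": "arm_command", "kwargs": {
  "plan": [
    [[0,0,0.04,0,0,0,-1],[0,0,0.075,0,0,0,-1],[0,0,0.089,0,0,0,-1],[0,0,0.089,0,0,0,-1],[0,0,0.089,0,0,0,-1]]
  ]
}}

```text
time_s: 3.0
ee_pos: [0.5309, -0.2255, 0.0331]
eef_rot: [3.14, 0.001, 1.861]
force: [-0.1, -0.8, 0.9]
grip_width: 0.0942
grip_force: 0.0
```

```bash
python3 to.py .5305 -.2275 .031 1.86
```

```text
shift [-1.81 -0.98  2.07] turn [0.0014 0.0013 0.001 ] | 3.0 pos [ 0.5309 -0.2255  0.0331] rot [3.1402e+00 1.3000e-03 1.8610e+00] F [-0.1 -0.8  0.9] t 3.0
```

In the tool's units: 2 mm / 1000 = 0.002, -1.8 mm / 1000 = -0.0018.

Request:
{"fn": "arm_command", "kwargs": {
  "plan": [
    [[-0.0018,-0.0005,0.002,0,0,0,-1],[-0.0018,-0.0005,0.002,0,0,0,-1],[-0.0018,-0.0005,0.002,0,0,0,-1]]
  ]
}}

```text
time_s: 3.3
ee_pos: [0.5305, -0.2274, 0.0302]
eef_rot: [3.141, 0.001, 1.861]
force: [0.6, -0.4, -0.5]
grip_width: 0.0941
grip_force: 0.0
```

```bash
python3 to.py .5305 -.2275 .031 1.86
```

```text
shift [-0.08  0.   -0.79] turn [0.0008 0.0008 0.0007] | 1.0 pos [ 0.5305 -0.2274  0.0302] rot [3.1408e+00 8.0000e-04 1.8607e+00] F [ 0.6 -0.4 -0.5] t 3.3
```

Request:
{"fn": "arm_command", "kwargs": {
  "plan": [
    [[0,0,0,0,0,0,0.4],[0,0,0,0,0,0,0.7],[0,0,0,0,0,0,1],[0,0,0,0,0,0,1],[0,0,0,0,0,0,1],[0,0,0,0,0,0,1],[0,0,0,0,0,0,1],[0,0,0,0,0,0,1],[0,0,0,0,0,0,1]]
  ],
  "squeeze": 15
}}

```text
time_s: 4.2
ee_pos: [0.5302, -0.2272, 0.0295]
eef_rot: [3.142, 0.0, 1.861]
force: [0.4, 1.0, -0.3]
grip_width: 0.0252
grip_force: 0.0
```

Request:
{"fn": "arm_command", "kwargs": {
  "plan": [
    [[0,0,0,0,0,0,1],[0,0,0,0,0,0,1],[0,0,0,0,0,0,1]]
  ],
  "squeeze": 50
}}

```text
time_s: 4.5
ee_pos: [0.5306, -0.2274, 0.0302]
eef_rot: [3.141, 0.001, 1.861]
force: [-2.2, 1.4, 11.1]
grip_width: 0.0023
grip_force: 6.2
```

```bash
python3 to.py .5305 -.2275 .15 1.86;python3 -c "
from h import *
print([ctrl.get_obs()[k] for k in('moment','grip_width','grip_force')])"
```

```text
shift [  -0.2    -0.   -119.79] turn [0.0008 0.0008 0.0008] | 120.0 pos [ 0.5306 -0.2274  0.0302] rot [3.1408e+00 8.0000e-04 1.8608e+00] F [-2.2  1.4 11.1] t 4.5
[array([ 0.09267233,  0.50426711, -0.00314377]), 0.0022672236268157808, 6.2446589801243135]
```

```bash
python3 - <<'E'
from h import *
b,_=shot('scene')
cv2.imwrite('pics/c4.png',cv2.resize(b[110:220,230:330],(700,600),interpolation=2)[:600])
o=ctrl.get_obs(); print(o['grip_width'],o['grip_force'],o['force'])
E
```

```text
0.0006251813631634557 4.383999723941088 [-2.44231121  0.79681143  7.66253541]
```

View pics/c4.png

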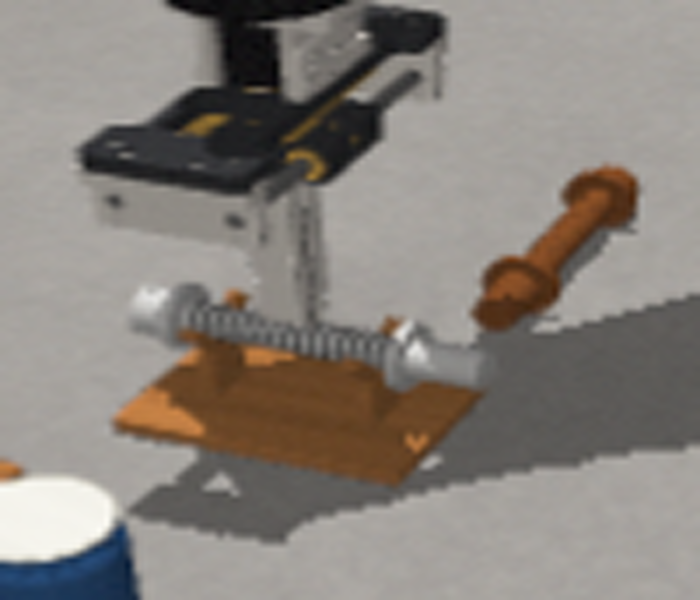

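The picture shows both closed fingers behind the gauge, at about crop (290,290). The gauge seems to have ridden out of the grip, so I measure it again.

```bash
cat > gm.py <<'E'
from h import *
im,d=shot('scene'); W=cloud('scene',d); hsv=cv2.cvtColor(im,cv2.COLOR_BGR2HSV)
def meas(W,hsv,tag):
    x0,y0,x1,y1=240,145,312,205
    w=W[y0:y1,x0:x1].reshape(-1,3); s=hsv[y0:y1,x0:x1].reshape(-1,3)
    k=(w[:,2]>.025)&(w[:,2]<.085)&(s[:,1]<70)&(w[:,0]>.42)&(w[:,0]<.64)&(w[:,1]<-.1)&(w[:,1]>-.36)
    g=w[k]; u=np.array([np.cos(1.86),np.sin(1.86)]); p=np.array([u[1],-u[0]]); c=np.array([.531,-.229])
    t=(g[:,:2]-c)@u; q=(g[:,:2]-c)@p
    print(tag,len(g))
    for a in np.arange(-.09,.10,.01):
        m=(t>=a)&(t<a+.01)
        if m.any(): print('  %.3f n%d q %s z %s'%(a,m.sum(),np.percentile(q[m],[5,50,95]).round(4),np.percentile(g[m,2],[5,50,95]).round(4)))
if __name__=='__main__':
    meas(W,hsv,'now')
    i0=cv2.imread('pics/scene0.png'); meas(np.load('scene0.npy'),cv2.cvtColor(i0,cv2.COLOR_BGR2HSV),'start')
E
python3 gm.py
```

```text
now 445
  -0.070 n21 q [0.0001 0.0101 0.0135] z [0.0434 0.0548 0.0613]
  -0.060 n20 q [-0.0007  0.0098  0.016 ] z [0.0396 0.0566 0.0612]
  -0.050 n51 q [-0.0139  0.0064  0.0179] z [0.0431 0.0565 0.0659]
  -0.040 n19 q [-0.0009  0.0063  0.0106] z [0.0482 0.0543 0.0581]
  -0.030 n18 q [-0.0029  0.0063  0.0098] z [0.0452 0.0528 0.057 ]
  -0.020 n17 q [-0.0016  0.0075  0.0087] z [0.0467 0.0541 0.0569]
  -0.010 n26 q [0.0025 0.0085 0.0138] z [0.0476 0.0566 0.0808]
  -0.000 n31 q [0.0036 0.0103 0.013 ] z [0.0491 0.068  0.0831]
  0.010 n54 q [-0.0105  0.004   0.0132] z [0.0465 0.0675 0.0819]
  0.020 n20 q [-0.0022  0.0059  0.009 ] z [0.0479 0.0542 0.0577]
  0.030 n18 q [-0.0032  0.0053  0.0096] z [0.0482 0.0534 0.0572]
  0.040 n14 q [-0.0181  0.0051  0.0106] z [0.0476 0.0527 0.0573]
  0.050 n54 q [-0.0088  0.0087  0.0163] z [0.0357 0.0559 0.0644]
  0.060 n24 q [0.0001 0.0076 0.0108] z [0.0448 0.0542 0.0586]
  0.070 n25 q [-0.0029  0.0083  0.0106] z [0.0436 0.0545 0.0591]
  0.080 n33 q [-0.0063  0.0044  0.0116] z [0.0429 0.052  0.0584]
start 390
  -0.070 n22 q [0.0001 0.0103 0.0138] z [0.045
[... 292 characters left out ...]
1 q [-0.0024  0.0062  0.0105] z [0.0476 0.0543 0.057 ]
  -0.010 n17 q [-0.0032  0.0059  0.0094] z [0.048  0.0554 0.0569]
  -0.000 n17 q [0.0001 0.0067 0.0102] z [0.0481 0.0533 0.0572]
  0.010 n20 q [-0.0043  0.0059  0.0076] z [0.0464 0.0546 0.0569]
  0.020 n19 q [-0.0023  0.0066  0.0103] z [0.0482 0.0543 0.0578]
  0.030 n17 q [0.0003 0.0046 0.0087] z [0.0491 0.0549 0.0579]
  0.040 n14 q [-0.0086  0.0068  0.0107] z [0.0475 0.0536 0.0574]
  0.050 n52 q [-0.0073  0.0084  0.0176] z [0.037  0.0563 0.066 ]
  0.060 n25 q [-0.0006  0.0062  0.0116] z [0.044  0.0546 0.0593]
  0.070 n23 q [-0.0018  0.0071  0.0111] z [0.0466 0.0549 0.0591]
  0.080 n33 q [-0.0066  0.005   0.0119] z [0.0442 0.0528 0.0585]
```

In the tool's units: -60 mm / 1000 = -0.06, -30 mm / 1000 = -0.03.

Request:
{"fn": "arm_command", "kwargs": {
  "plan": [
    [[0,0,-0.03,0,0,0,1],[0,0,-0.06,0,0,0,1],[0,0,-0.06,0,0,0,1],[0,0,-0.06,0,0,0,1]]
  ]
}}

```text
time_s: 5.0
ee_pos: [0.5302, -0.2272, 0.0896]
eef_rot: [3.141, 0.001, 1.861]
force: [-0.1, -1.5, 0.3]
grip_width: 0.0006
grip_force: 0.0
```

```bash
python3 - <<'E'
from h import *
o=ctrl.get_obs(); e=o['ee_pos']; print(e,o['grip_width'],o['force'],o['qpos'].round(3))
im,d=shot('scene'); W=cloud('scene',d); np.save('s5.npy',W)
u=np.array([np.cos(1.86),np.sin(1.86)]); p=np.array([u[1],-u[0]])
w=W.reshape(-1,3); t=(w[:,:2]-e[:2])@u; q=(w[:,:2]-e[:2])@p
k=(abs(t)<.04)&(abs(q)<.06)&(w[:,2]>.062)
for z in np.arange(.06,.24,.01):
    m=k&(w[:,2]>=z)&(w[:,2]<z+.01)
    if m.any(): print('%.3f'%z,m.sum(),'t',np.percentile(t[m],[2,50,98]).round(3),'q',np.percentile(q[m],[2,50,98]).round(3))
cv2.imwrite('pics/c5.png',cv2.resize(im[70:220,220:345],(625,600),interpolation=2)[:600])
E
python3 gm.py | head -20
```

```text
[ 0.53024048 -0.22720443  0.08960235] 0.0005885528902576376 [-0.08439857 -1.48328448  0.33626846] [-0.468  0.442  1.539 -0.     1.16  -0.758]
0.110 5 t [0.001 0.009 0.011] q [-0.005  0.002  0.006]
0.120 21 t [-0.008  0.008  0.012] q [-0.006  0.01   0.013]
0.130 33 t [-0.008  0.008  0.012] q [-0.009  0.011  0.014]
0.140 35 t [-0.007  0.007  0.012] q [-0.011  0.01   0.014]
0.150 40 t [-0.008  0.008  0.012] q [-0.011  0.01   0.013]
0.160 32 t [-0.007  0.007  0.012] q [-0.012  0.011  0.014]
0.170 29 t [-0.003  0.009  0.012] q [-0.008  0.01   0.014]
0.180 27 t [0.    0.009 0.012] q [-0.012  0.007  0.014]
0.190 26 t [0.001 0.01  0.012] q [-0.012  0.01   0.013]
0.200 7 t [0.008 0.01  0.011] q [-0.004  0.005  0.013]
0.210 7 t [0.01  0.028 0.034] q [0.    0.022 0.023]
0.220 59 t [0.012 0.032 0.035] q [-0.054  0.017  0.055]
0.230 145 t [-0.012  0.027  0.035] q [-0.053  0.01   0.05 ]
now 395
  -0.070 n21 q [-0.0024  0.0105  0.0132] z [0.0455 0.0567 0.0606]
  -0.060 n22 q [0.0014 0.0085 0.0159] z [0.0395 0.0543 0.0649]
  -0.050 n50 q [-0.0141  0.0065  0.0167] z [0.0419 0.0558 0.0648]
  -0.040 n1
[... 274 characters left out ...]
 0.0054  0.0086] z [0.0475 0.0542 0.0575]
  0.010 n19 q [-0.0014  0.0067  0.0103] z [0.0465 0.0537 0.0583]
  0.020 n19 q [-0.0034  0.0047  0.0092] z [0.048  0.054  0.0575]
  0.030 n19 q [-0.0004  0.007   0.0099] z [0.0495 0.0547 0.0584]
  0.040 n15 q [-0.017   0.0047  0.0096] z [0.0464 0.0534 0.0585]
  0.050 n52 q [-0.0092  0.0076  0.0178] z [0.0374 0.0564 0.065 ]
  0.060 n27 q [-0.0002  0.0072  0.0114] z [0.0425 0.0549 0.059 ]
  0.070 n23 q [-0.0018  0.008   0.0113] z [0.0439 0.0535 0.0585]
  0.080 n33 q [-0.0074  0.0048  0.0116] z [0.0418 0.0525 0.0582]
start 390
  -0.070 n22 q [0.0001 0.0103 0.0138] z [0.0456 0.0549 0.0608]
  -0.060 n20 q [-0.0007  0.0097  0.0154] z [0.0417 0.0568 0.0619]
```

View pics/c5.png

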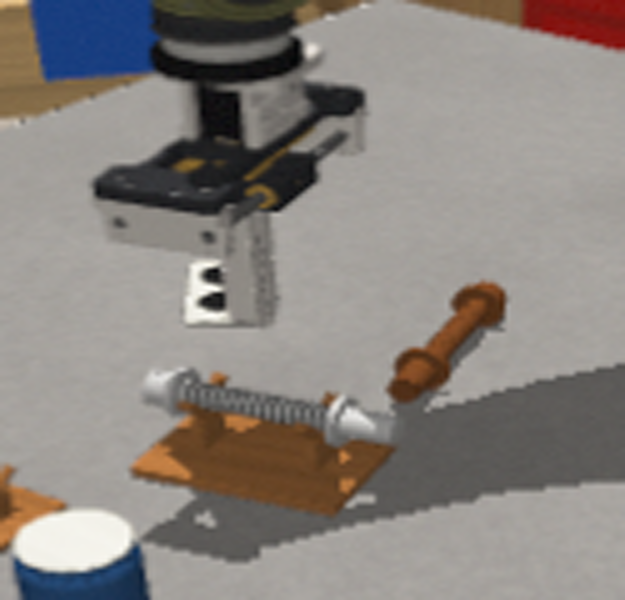

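The fingertips are really at z ≈ 0.118 while ee_pos reads 0.0896. The body's underside at 0.213 gives the same result. So the reported TCP height is about 28.7 mm too low, and I went in that much too high. The gauge has not moved. I open and descend with this correction.

Request:
{"fn": "arm_command", "kwargs": {
  "plan": [
    [[0,0,0,0,0,0,-1],[0,0,0,0,0,0,-1],[0,0,0,0,0,0,-1],[0,0,0,0,0,0,-1],[0,0,0,0,0,0,-1],[0,0,0,0,0,0,-1],[0,0,0,0,0,0,-1],[0,0,0,0,0,0,-1],[0,0,0.04,0,0,0,-1],[0,0,0.07,0,0,0,-1],[0,0,0.07,0,0,0,-1]]
  ]
}}

```text
time_s: 6.2
ee_pos: [0.5281, -0.2262, 0.0159]
eef_rot: [-3.137, -0.004, 1.861]
force: [-0.0, -0.3, -0.3]
grip_width: 0.0852
grip_force: 0.0
```

```bash
python3 to.py .5305 -.2275 .0025 1.86
```

```text
shift [-2.04  2.01 13.4 ] turn [-0.0047 -0.0044  0.0008] | 14.0 pos [ 0.5281 -0.2262  0.0159] rot [-3.1369 -0.0044  1.8607] F [-0.  -0.3 -0.3] t 6.2
```

In the tool's units: 17 mm / 1000 = 0.017, 10 mm / 1000 = 0.01.

Request:
{"fn": "arm_command", "kwargs": {
  "plan": [
    [[0,0,0.01,0,0,0,-1],[0,0,0.017,0,0,0,-1],[0,0,0.017,0,0,0,-1],[0,0,0.017,0,0,0,-1],[0,0,0.017,0,0,0,-1]]
  ]
}}

```text
time_s: 6.7
ee_pos: [0.5305, -0.2274, 0.0032]
eef_rot: [3.141, 0.001, 1.861]
force: [-0.5, 0.2, 0.6]
grip_width: 0.0942
grip_force: 0.0
```

```bash
python3 to.py .5305 -.2275 .0025 1.86
```

```text
shift [-0.12 -0.04  0.68] turn [0.0007 0.0007 0.0008] | 1.0 pos [ 0.5305 -0.2274  0.0032] rot [3.1408e+00 7.0000e-04 1.8608e+00] F [-0.5  0.2  0.6] t 6.7
```

In the tool's units: 0.7 mm / 1000 = 0.0007.

Request:
{"fn": "arm_command", "kwargs": {
  "plan": [
    [[0,0,0.0007,0,0,0,1],[0,0,0.0007,0,0,0,1],[0,0,0.0007,0,0,0,1],[0,0,0.0007,0,0,0,1],[0,0,0.0007,0,0,0,1],[0,0,0.0007,0,0,0,1],[0,0,0.0007,0,0,0,1],[0,0,0.0007,0,0,0,1],[0,0,0.0007,0,0,0,1],[0,0,0.0007,0,0,0,1],[0,0,0.0007,0,0,0,1]]
  ],
  "squeeze": 15
}}

```text
time_s: 7.8
ee_pos: [0.5303, -0.2272, 0.0018]
eef_rot: [3.141, 0.0, 1.861]
force: [0.4, 0.2, 0.4]
grip_width: 0.0175
grip_force: 15.0
```

Request:
{"fn": "arm_command", "kwargs": {
  "plan": [
    [[0,0,0,0,0,0,1],[0,0,0,0,0,0,1],[0,0,0,0,0,0,1]]
  ],
  "squeeze": 50
}}

```text
time_s: 8.1
ee_pos: [0.5303, -0.2272, 0.0018]
eef_rot: [3.141, 0.0, 1.861]
force: [3.1, 0.2, -1.1]
grip_width: 0.0169
grip_force: 50.0
```

```bash
python3 to.py .5305 -.2275 .0025 1.86
```

```text
shift [-0.39  0.1  -0.72] turn [0.0003 0.0001 0.0007] | 1.0 pos [ 0.5303 -0.2272  0.0018] rot [3.1413e+00 1.0000e-04 1.8607e+00] F [ 3.1  0.2 -1.1] t 8.1
```

In the tool's units: -100 mm / 1000 = -0.1, -80 mm / 1000 = -0.08.

Request:
{"fn": "arm_command", "kwargs": {
  "plan": [
    [[0,0,-0.02,0,0,0,1],[0,0,-0.05,0,0,0,1],[0,0,-0.08,0,0,0,1],[0,0,-0.1,0,0,0,1],[0,0,-0.1,0,0,0,1],[0,0,-0.1,0,0,0,1]]
  ]
}}

```text
time_s: 8.7
ee_pos: [0.5297, -0.2271, 0.1007]
eef_rot: [-3.141, -0.001, 1.861]
force: [-0.7, -0.1, -3.1]
grip_width: 0.0169
grip_force: 50.0
```

```bash
python3 to.py .5686 .0890 .06 2.0324; python3 -c "
from h import *
o=ctrl.get_obs(); print(o['moment'],o['grip_width'],o['grip_force'])"
```

```text
shift [291.71 127.68  40.81] turn [-0.0008 -0.0008 -0.1717] | 321.0 pos [ 0.5297 -0.2271  0.1007] rot [-3.1407e+00 -7.0000e-04  1.8607e+00] F [-0.7 -0.1 -3.1] t 8.7
[-0.08191166  0.03260711  0.04375204] 0.01693447091423483 49.9974399805069
```

In the tool's units: 292 mm / 1000 = 0.292, 127.5 mm / 1000 = 0.1275, -0.172 rad / 6.2832 = -0.0274.

Request:
{"fn": "arm_command", "kwargs": {
  "plan": [
    [[0.292,0.1275,0,0,0,-0.0274,1],[0.292,0.1275,0,0,0,-0.0274,1],[0.292,0.1275,0,0,0,-0.0274,1],[0.292,0.1275,0,0,0,-0.0274,1],[0.292,0.1275,0,0,0,-0.0274,1],[0.292,0.1275,0,0,0,-0.0274,1],[0.292,0.1275,0,0,0,-0.0274,1],[0.292,0.1275,0,0,0,-0.0274,1],[0.292,0.1275,0.05,0,0,-0.0274,1],[0.292,0.1275,0.09,0,0,-0.0274,1],[0.292,0.1275,0.09,0,0,-0.0274,1],[0.292,0.1275,0.09,0,0,-0.0274,1]]
  ]
}}

```text
time_s: 9.9
ee_pos: [0.5687, 0.0883, 0.0118]
eef_rot: [-3.14, -0.0, 2.032]
force: [-0.1, 0.1, -2.9]
grip_width: 0.0166
grip_force: 50.0
```

```bash
python3 to.py .5686 .0890 .0027 2.0324; python3 - <<'E'
from h import *
im,d=shot('top'); W=cloud('top',d); im2,d2=shot('scene'); W2=cloud('scene',d2)
np.save('t6.npy',W); np.save('s6.npy',W2); cv2.imwrite('pics/t6.png',im); cv2.imwrite('pics/s6.png',im2)
v=np.array([-.445,.8955]); p=np.array([.8955,.445]); c=np.array([.5085,.2099])
for n,I,w in(('top',im,W),('scene',im2,W2)):
    s=cv2.cvtColor(I,cv2.COLOR_BGR2HSV).reshape(-1,3); w=w.reshape(-1,3); t=(w[:,:2]-c)@v; q=(w[:,:2]-c)@p
    k=(abs(q)<.03)&(t>-.23)&(t<-.03)&(w[:,2]>.03)&(w[:,2]<.08)&(s[:,1]<70)
    print(n)
    for a in np.arange(-.22,-.03,.008):
        m=k&(t>=a)&(t<a+.008)
        if m.sum()>3: print('  %.3f n%d q %s z %s'%(a,m.sum(),np.percentile(q[m],[3,50,97]).round(4),np.percentile(w[m,2],[5,50,95]).round(4)))
a=cv2.resize(im[165:250,235:320],None,fx=4.4,fy=4.4,interpolation=2);b=cv2.resize(im2[170:270,350:440],None,fx=4.4,fy=4.4,interpolation=2)[:374]
cv2.imwrite('pics/c6.png',np.hstack([a,b]))
E
```

```text
shift [0.69 0.29 9.13] turn [-0.0015 -0.0005 -0.0005] | 9.0 pos [0.5687 0.0883 0.0118] rot [-3.1401e+00 -5.0000e-04  2.0319e+00] F [-0.1  0.1 -2.9] t 9.9
top
  -0.212 n7 q [-0.0094 -0.0005  0.0115] z [0.063  0.0699 0.0721]
  -0.204 n15 q [-0.0125 -0.0049  0.0065] z [0.0654 0.0706 0.0752]
  -0.196 n7 q [-0.0137 -0.0093 -0.003 ] z [0.0663 0.0733 0.0781]
scene
  -0.212 n5 q [0.0006 0.0112 0.0125] z [0.0539 0.0632 0.0695]
  -0.204 n34 q [-0.0043  0.011   0.0152] z [0.054  0.0682 0.073 ]
  -0.196 n35 q [-0.0039  0.0104  0.0169] z [0.0547 0.0681 0.0748]
  -0.188 n49 q [-0.0076  0.0089  0.0185] z [0.0514 0.0674 0.0769]
  -0.180 n22 q [0.0009 0.0077 0.0109] z [0.0551 0.0646 0.0699]
  -0.172 n21 q [0.0014 0.0071 0.0102] z [0.0572 0.0642 0.0686]
  -0.164 n23 q [0.0027 0.0083 0.0109] z [0.0561 0.0638 0.0695]
  -0.156 n22 q [0.0001 0.007  0.0108] z [0.0573 0.0659 0.0696]
  -0.148 n27 q [0.0056 0.0199 0.0225] z [0.0507 0.0636 0.0747]
  -0.140 n31 q [0.0179 0.0205 0.023 ] z [0.0506 0.0652 0.0761]
  -0.132 n37 q [0.0066 0.0211 0.023 ] z [0.0496 0.0647 0.0766]
  -0.124 n24 q [0.0026 0.0079 0.0112] z [0.0564 0.0645 0.0699]
  -0.116 n22 q [0.001  0.008  0.0112] z [0.0571 0.0643 0.0693]
  -0.108 n25 q [0.0001 0.007  0.0103] z [0.0559 0.0659 0.0692]
  -0.100 n26 q [-0.0005  0.0076  0.0106] z [0.057  0.0647 0.0698]
  -0.092 n39 q [-0.0071  0.0087  0.0197] z [0.0542 0.067  0.0774]
  -0.084 n35 q [-0.003   0.0085  0.0186] z [0.0528 0.0672 0.0758]
  -0.076 n31 q [-0.0036  0.0091  0.0128] z [0.0564 0.066  0.0703]
  -0.068 n31 q [-0.0007  0.0089  0.0129] z [0.0559 0.0669 0.0704]
  -0.060 n30 q [-0.0037  0.0085  0.013 ] z [0.0551 0.0658 0.0702]
  -0.052 n7 q [0.0012 0.0069 0.0107] z [0.0588 0.0663 0.07  ]
```

View pics/c6.png

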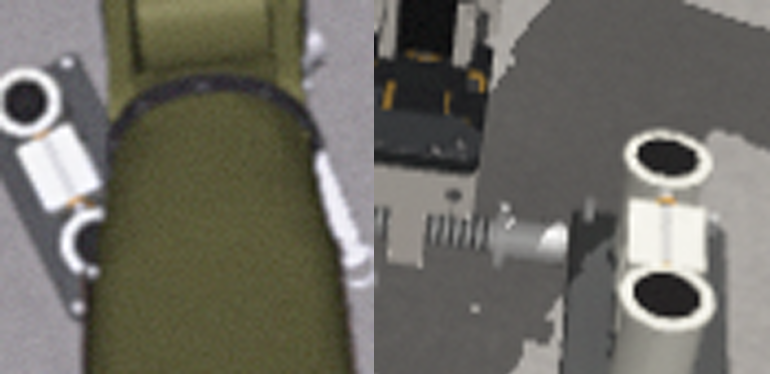

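The picture shows the gauge held level, in line with the carrier and about 30 mm short of its face. I lower it and approach.

In the tool's units: 25 mm / 1000 = 0.025, 22 mm / 1000 = 0.022.

Request:
{"fn": "arm_command", "kwargs": {
  "plan": [
    [[0,0,0.009,0,0,0,1],[0,0,0.009,0,0,0,1],[0.008,0,0.009,0,0,0,1],[0.016,0,0.009,0,0,0,1],[0.022,0,0.009,0,0,0,1],[0.025,0,0.009,0,0,0,1],[0.025,0,0.009,0,0,0,1],[0.025,0,0.009,0,0,0,1]]
  ]
}}

```text
time_s: 10.8
ee_pos: [0.5578, 0.1115, 0.0028]
eef_rot: [3.141, 0.0, 2.033]
force: [-0.1, 0.0, -2.9]
grip_width: 0.0166
grip_force: 50.0
```

```bash
cat > rel.py <<'E'
from h import *
o=ctrl.get_obs(); e=o['ee_pos']; v=np.array([-.445,.8955]); p=np.array([.8955,.445]); c=np.array([.5085,.2099]); f=np.array(o['force'])
r=e[:2]-c
print('x %.2f y %.2f z %.2f mm'%(r@p*1e3,r@v*1e3,e[2]*1e3),'rot',o['eef_rot'].round(4),'F x %.1f y %.1f z %.1f'%(f[:2]@p,f[:2]@v,f[2]),'M',np.array([o['moment'][:2]@p,o['moment'][:2]@v,o['moment'][2]]).round(2),'t',o['time_s'])
E
python3 rel.py
```

```text
x 0.35 y -110.04 z 2.84 mm rot [3.1414e+00 1.0000e-04 2.0330e+00] F x -0.0 y 0.1 z -2.9 M [-0.06 -0.01 -0.01] t 10.8
```

In the tool's units: 7 mm / 1000 = 0.007, 6 mm / 1000 = 0.006.

Request:
{"fn": "arm_command", "kwargs": {
  "plan": [
    [[0.002,0,0,0,0,0,1],[0.004,0,0,0,0,0,1],[0.006,0,0,0,0,0,1],[0.007,0,0,0,0,0,1],[0.007,0,0,0,0,0,1],[0.007,0,0,0,0,0,1]]
  ]
}}

```text
time_s: 11.4
ee_pos: [0.5546, 0.1177, 0.0028]
eef_rot: [3.142, 0.0, 2.033]
force: [0.3, 0.5, -3.5]
grip_width: 0.0167
grip_force: 50.0
```

```bash
python3 rel.py
```

```text
x 0.26 y -103.04 z 2.76 mm rot [3.1416 0.     2.0328] F x 0.5 y 0.3 z -3.5 M [ 0.01  0.05 -0.  ] t 11.4
```

In the tool's units: 2 mm / 1000 = 0.002, 1.5 mm / 1000 = 0.0015.

Request:
{"fn": "arm_command", "kwargs": {
  "plan": [
    [[0.0005,0,0,0,0,0,1],[0.001,0,0,0,0,0,1],[0.0015,0,0,0,0,0,1],[0.002,0,0,0,0,0,1],[0.002,0,0,0,0,0,1]]
  ]
}}

```text
time_s: 11.9
ee_pos: [0.5537, 0.1196, 0.0027]
eef_rot: [-3.142, -0.0, 2.033]
force: [-0.5, 0.3, -3.5]
grip_width: 0.0164
grip_force: 50.0
```

```bash
python3 rel.py
```

```text
x 0.26 y -100.97 z 2.75 mm rot [-3.1416 -0.      2.0328] F x -0.3 y 0.5 z -3.5 M [-0.08  0.04  0.05] t 11.9
```

In the tool's units: 1.5 mm / 1000 = 0.0015, 1 mm / 1000 = 0.001.

Request:
{"fn": "arm_command", "kwargs": {
  "plan": [
    [[0.0005,0,0,0,0,0,1],[0.001,0,0,0,0,0,1],[0.0015,0,0,0,0,0,1],[0.0015,0,0,0,0,0,1]]
  ]
}}

```text
time_s: 12.3
ee_pos: [0.553, 0.1209, 0.0027]
eef_rot: [-3.142, -0.0, 2.033]
force: [0.3, 0.3, -2.9]
grip_width: 0.0167
grip_force: 50.0
```

In the tool's units: 1 mm / 1000 = 0.001, 0.5 mm / 1000 = 0.0005.

Request:
{"fn": "arm_command", "kwargs": {
  "plan": [
    [[0.0005,0,0,0,0,0,1],[0.001,0,0,0,0,0,1],[0.001,0,0,0,0,0,1]]
  ]
}}

```text
time_s: 12.6
ee_pos: [0.5525, 0.1218, 0.0028]
eef_rot: [3.142, -0.0, 2.033]
force: [1.0, 0.9, -2.7]
grip_width: 0.0167
grip_force: 50.0
```

```bash
python3 rel.py
```

```text
x 0.24 y -98.47 z 2.76 mm rot [ 3.1416 -0.      2.0328] F x 1.3 y 0.4 z -2.7 M [-0.08  0.05 -0.01] t 12.6
```

In the tool's units: 1 mm / 1000 = 0.001, 0.5 mm / 1000 = 0.0005.

Request:
{"fn": "arm_command", "kwargs": {
  "plan": [
    [[0.0005,0,0,0,0,0,1],[0.001,0,0,0,0,0,1],[0.001,0,0,0,0,0,1]]
  ]
}}

```text
time_s: 12.9
ee_pos: [0.5521, 0.1227, 0.0028]
eef_rot: [3.142, -0.0, 2.033]
force: [-0.0, -0.2, -2.5]
grip_width: 0.0167
grip_force: 50.0
```

```bash
python3 rel.py
```

```text
x 0.26 y -97.47 z 2.77 mm rot [ 3.1416 -0.      2.0328] F x -0.1 y -0.2 z -2.5 M [-0.03  0.08  0.07] t 12.9
```

In the tool's units: 1 mm / 1000 = 0.001, 0.5 mm / 1000 = 0.0005.

Request:
{"fn": "arm_command", "kwargs": {
  "plan": [
    [[0.0005,0,0,0,0,0,1],[0.001,0,0,0,0,0,1],[0.001,0,0,0,0,0,1]]
  ]
}}

```text
time_s: 13.2
ee_pos: [0.5516, 0.1236, 0.0028]
eef_rot: [-3.142, 0.0, 2.033]
force: [-0.4, 0.0, -3.0]
grip_width: 0.0168
grip_force: 50.0
```

```bash
python3 rel.py
```

```text
x 0.23 y -96.50 z 2.76 mm rot [-3.1415  0.      2.0328] F x -0.3 y 0.2 z -3.0 M [-0.1   0.02 -0.02] t 13.2
```

In the tool's units: 1.5 mm / 1000 = 0.0015, 1 mm / 1000 = 0.001.

Request:
{"fn": "arm_command", "kwargs": {
  "plan": [
    [[0.0005,0,0,0,0,0,1],[0.001,0,0,0,0,0,1],[0.0015,0,0,0,0,0,1],[0.0015,0,0,0,0,0,1]]
  ]
}}

```text
time_s: 13.6
ee_pos: [0.551, 0.125, 0.0028]
eef_rot: [3.142, -0.0, 2.033]
force: [0.7, 0.3, -2.5]
grip_width: 0.0169
grip_force: 50.0
```

```bash
python3 rel.py
```

```text
x 0.26 y -94.96 z 2.77 mm rot [ 3.1415 -0.      2.0328] F x 0.7 y -0.1 z -2.5 M [-0.04  0.05  0.01] t 13.6
```

In the tool's units: 1.5 mm / 1000 = 0.0015, 1 mm / 1000 = 0.001.

Request:
{"fn": "arm_command", "kwargs": {
  "plan": [
    [[0.0005,0,0,0,0,0,1],[0.001,0,0,0,0,0,1],[0.0015,0,0,0,0,0,1],[0.0015,0,0,0,0,0,1]]
  ]
}}

```text
time_s: 14.0
ee_pos: [0.5503, 0.1263, 0.0028]
eef_rot: [-3.142, -0.0, 2.033]
force: [-0.7, 0.2, -3.2]
grip_width: 0.0166
grip_force: 50.0
```

```bash
python3 rel.py
```

```text
x 0.24 y -93.48 z 2.75 mm rot [-3.1416 -0.      2.0328] F x -0.5 y 0.5 z -3.2 M [-0.08  0.06 -0.05] t 14.0
```

In the tool's units: 4 mm / 1000 = 0.004, 3.5 mm / 1000 = 0.0035.

Request:
{"fn": "arm_command", "kwargs": {
  "plan": [
    [[0.0007,0,0,0,0,0,1],[0.0014,0,0,0,0,0,1],[0.0021,0,0,0,0,0,1],[0.0028,0,0,0,0,0,1],[0.0035,0,0,0,0,0,1],[0.004,0,0,0,0,0,1],[0.004,0,0,0,0,0,1]]
  ]
}}

```text
time_s: 14.7
ee_pos: [0.5486, 0.1299, 0.0028]
eef_rot: [3.142, 0.0, 2.033]
force: [0.1, 0.4, -4.3]
grip_width: 0.0168
grip_force: 50.0
```

```bash
python3 rel.py
```

```text
x 0.27 y -89.49 z 2.78 mm rot [3.1415 0.     2.0329] F x 0.2 y 0.3 z -4.3 M [-0.07  0.06  0.  ] t 14.7
```

In the tool's units: 6 mm / 1000 = 0.006, 5 mm / 1000 = 0.005.

Request:
{"fn": "arm_command", "kwargs": {
  "plan": [
    [[0.001,0,0,0,0,0,1],[0.002,0,0,0,0,0,1],[0.003,0,0,0,0,0,1],[0.004,0,0,0,0,0,1],[0.005,0,0,0,0,0,1],[0.006,0,0,0,0,0,1],[0.006,0,0,0,0,0,1]]
  ]
}}

```text
time_s: 15.4
ee_pos: [0.5458, 0.1353, 0.0027]
eef_rot: [-3.142, -0.0, 2.033]
force: [-0.1, 0.5, -3.0]
grip_width: 0.0168
grip_force: 50.0
```

```bash
python3 rel.py
```

```text
x 0.24 y -83.40 z 2.75 mm rot [-3.1416 -0.      2.0329] F x 0.1 y 0.5 z -3.0 M [-0.07  0.06 -0.02] t 15.4
```

In the tool's units: 6 mm / 1000 = 0.006, 5 mm / 1000 = 0.005.

Request:
{"fn": "arm_command", "kwargs": {
  "plan": [
    [[0.001,0,0,0,0,0,1],[0.002,0,0,0,0,0,1],[0.003,0,0,0,0,0,1],[0.004,0,0,0,0,0,1],[0.005,0,0,0,0,0,1],[0.006,0,0,0,0,0,1],[0.006,0,0,0,0,0,1]]
  ]
}}

```text
time_s: 16.1
ee_pos: [0.5432, 0.1407, 0.0028]
eef_rot: [3.142, 0.0, 2.033]
force: [-0.5, 0.6, -2.5]
grip_width: 0.017
grip_force: 50.0
```

```bash
python3 rel.py
```

```text
x 0.24 y -77.43 z 2.76 mm rot [3.1416 0.     2.0329] F x -0.2 y 0.8 z -2.5 M [-0.01  0.09  0.02] t 16.1
```

In the tool's units: 1.5 mm / 1000 = 0.0015, 1 mm / 1000 = 0.001.

Request:
{"fn": "arm_command", "kwargs": {
  "plan": [
    [[0.0005,0,0,0,0,0,1],[0.001,0,0,0,0,0,1],[0.0015,0,0,0,0,0,1],[0.0015,0,0,0,0,0,1]]
  ]
}}

```text
time_s: 16.5
ee_pos: [0.5425, 0.142, 0.0028]
eef_rot: [3.142, 0.0, 2.033]
force: [-0.2, 0.3, -3.3]
grip_width: 0.0168
grip_force: 50.0
```

```bash
python3 rel.py
```

```text
x 0.24 y -75.99 z 2.77 mm rot [3.1416 0.     2.0328] F x -0.0 y 0.3 z -3.3 M [-0.04  0.09  0.03] t 16.5
```

In the tool's units: 1 mm / 1000 = 0.001, 0.5 mm / 1000 = 0.0005.

Request:
{"fn": "arm_command", "kwargs": {
  "plan": [
    [[0.0005,0,0,0,0,0,1],[0.001,0,0,0,0,0,1],[0.001,0,0,0,0,0,1]]
  ]
}}

```text
time_s: 16.8
ee_pos: [0.5421, 0.1429, 0.0028]
eef_rot: [-3.142, -0.0, 2.033]
force: [-0.1, 0.9, -3.2]
grip_width: 0.017
grip_force: 50.0
```

```bash
python3 rel.py
```

```text
x 0.23 y -74.98 z 2.75 mm rot [-3.1416 -0.      2.0328] F x 0.3 y 0.8 z -3.2 M [-0.05 -0.01  0.03] t 16.8
```

In the tool's units: 1 mm / 1000 = 0.001, 0.5 mm / 1000 = 0.0005.

Request:
{"fn": "arm_command", "kwargs": {
  "plan": [
    [[0.0005,0,0,0,0,0,1],[0.001,0,0,0,0,0,1],[0.001,0,0,0,0,0,1]]
  ]
}}

```text
time_s: 17.1
ee_pos: [0.5416, 0.1438, 0.0027]
eef_rot: [-3.142, -0.0, 2.033]
force: [0.7, 0.3, -2.9]
grip_width: 0.0167
grip_force: 50.0
```

```bash
python3 rel.py
```

```text
x 0.22 y -73.97 z 2.75 mm rot [-3.1416 -0.      2.0329] F x 0.8 y -0.1 z -2.9 M [-0.08  0.06 -0.05] t 17.1
```

In the tool's units: 0.8 mm / 1000 = 0.0008, 0.5 mm / 1000 = 0.0005.

Request:
{"fn": "arm_command", "kwargs": {
  "plan": [
    [[0.0005,0,0,0,0,0,1],[0.0008,0,0,0,0,0,1],[0.0008,0,0,0,0,0,1]]
  ]
}}

```text
time_s: 17.4
ee_pos: [0.5413, 0.1445, 0.0028]
eef_rot: [3.142, 0.0, 2.033]
force: [-0.2, 0.7, -3.4]
grip_width: 0.0164
grip_force: 50.0
```

```bash
python3 rel.py
```

```text
x 0.24 y -73.19 z 2.76 mm rot [3.1416 0.     2.0329] F x 0.2 y 0.7 z -3.4 M [-0.05  0.05 -0.04] t 17.4
```

In the tool's units: 0.8 mm / 1000 = 0.0008, 0.5 mm / 1000 = 0.0005.

Request:
{"fn": "arm_command", "kwargs": {
  "plan": [
    [[0.0005,0,0,0,0,0,1],[0.0008,0,0,0,0,0,1],[0.0008,0,0,0,0,0,1]]
  ]
}}

```text
time_s: 17.7
ee_pos: [0.541, 0.1451, 0.0028]
eef_rot: [3.142, 0.0, 2.033]
force: [0.2, -1.1, -3.8]
grip_width: 0.017
grip_force: 50.0
```

```bash
python3 rel.py
```

```text
x 0.23 y -72.48 z 2.75 mm rot [3.1416e+00 2.0000e-04 2.0329e+00] F x -0.3 y -1.1 z -3.8 M [-0.16  0.05 -0.01] t 17.7
```

In the tool's units: 0.7 mm / 1000 = 0.0007, 0.4 mm / 1000 = 0.0004.

Request:
{"fn": "arm_command", "kwargs": {
  "plan": [
    [[0.0004,0,0,0,0,0,1],[0.0007,0,0,0,0,0,1],[0.0007,0,0,0,0,0,1]]
  ]
}}

```text
time_s: 18.0
ee_pos: [0.5409, 0.1453, 0.0028]
eef_rot: [3.141, 0.001, 2.033]
force: [0.7, -5.9, -3.4]
grip_width: 0.0166
grip_force: 50.0
```

```bash
python3 rel.py
```

```text
x 0.26 y -72.29 z 2.82 mm rot [3.1414e+00 8.0000e-04 2.0327e+00] F x -2.0 y -5.6 z -3.4 M [-1.01  0.07  0.04] t 18.0
```

The collar is on the carrier with 5.6 N. I press slightly more and hold.

Request:
{"fn": "arm_command", "kwargs": {
  "plan": [
    [[0.0002,0,0,0,0,0,1],[0.0002,0,0,0,0,0,1],[0.0002,0,0,0,0,0,1],[0.0002,0,0,0,0,0,1],[0.0002,0,0,0,0,0,1]]
  ]
}}

```text
time_s: 18.5
ee_pos: [0.5409, 0.1453, 0.0029]
eef_rot: [3.141, 0.001, 2.033]
force: [3.8, -5.9, -3.2]
grip_width: 0.0167
grip_force: 50.0
```

```bash
python3 rel.py
```

```text
x 0.29 y -72.27 z 2.88 mm rot [3.1413e+00 1.0000e-03 2.0327e+00] F x 0.8 y -7.0 z -3.2 M [-1.22  0.08  0.04] t 18.5
```

Step 1 is held. Next I draw out, lift and carry the gauge over to the +y side in the same orientation.

In the tool's units: -75 mm / 1000 = -0.075, -46 mm / 1000 = -0.046.

Request:
{"fn": "arm_command", "kwargs": {
  "plan": [
    [[-0.001,0,0,0,0,0,1],[-0.004,0,0,0,0,0,1],[-0.009,0,0,0,0,0,1],[-0.016,0,0,0,0,0,1],[-0.024,0,0,0,0,0,1],[-0.032,0,0,0,0,0,1],[-0.04,0,0,0,0,0,1],[-0.046,0,0,0,0,0,1],[-0.046,0,0,0,0,0,1],[-0.046,0,-0.03,0,0,0,1],[-0.046,0,-0.075,0,0,0,1],[-0.046,0,-0.075,0,0,0,1]]
  ]
}}

```text
time_s: 19.7
ee_pos: [0.5638, 0.1054, 0.0834]
eef_rot: [3.133, 0.003, 2.033]
force: [-0.1, -0.3, -2.7]
grip_width: 0.0168
grip_force: 50.0
```

```bash
python3 rel.py
```

```text
x 2.99 y -118.23 z 83.42 mm rot [3.1332e+00 2.9000e-03 2.0330e+00] F x -0.2 y -0.2 z -2.7 M [-0.09  0.03 -0.01] t 19.7
```

In the tool's units: 230 mm / 1000 = 0.23, 215 mm / 1000 = 0.215.

Request:
{"fn": "arm_command", "kwargs": {
  "plan": [
    [[0.02,0,0,0,0,0,1],[0.06,0,0,0,0,0,1],[0.1,0,0,0,0,0,1],[0.14,0,0,0,0,0,1],[0.18,0,0,0,0,0,1],[0.215,0,0,0,0,0,1],[0.23,0,0,0,0,0,1],[0.23,0,0,0,0,0,1],[0.23,0,0.02,0,0,0,1],[0.23,0,0.05,0,0,0,1],[0.23,0,0.065,0,0,0,1],[0.23,0,0.065,0,0,0,1]]
  ]
}}

```text
time_s: 20.9
ee_pos: [0.4579, 0.3092, 0.0107]
eef_rot: [-3.138, 0.0, 2.032]
force: [0.4, 0.2, -2.8]
grip_width: 0.0166
grip_force: 50.0
```

In the tool's units: 10 mm / 1000 = 0.01, 6 mm / 1000 = 0.006.

Request:
{"fn": "arm_command", "kwargs": {
  "plan": [
    [[0,0,0.006,0,0,0,1],[0,0,0.01,0,0,0,1],[0,0,0.01,0,0,0,1],[0,0,0.01,0,0,0,1]]
  ]
}}

```text
time_s: 21.3
ee_pos: [0.4588, 0.3108, 0.0032]
eef_rot: [3.141, -0.0, 2.033]
force: [0.5, 0.2, -2.9]
grip_width: 0.0169
grip_force: 50.0
```

```bash
python3 rel.py; python3 - <<'E'
from h import *
im,d=shot('top'); im2,d2=shot('scene')
a=cv2.resize(im[150:235,215:300],None,fx=4.4,fy=4.4,interpolation=2);b=cv2.resize(im2[170:270,380:470],None,fx=4.4,fy=4.4,interpolation=2)[:374]
cv2.imwrite('pics/c7.png',np.hstack([a,b]))
E
```

```text
x 0.33 y 112.46 z 3.23 mm rot [ 3.1409 -0.      2.0328] F x 0.5 y -0.0 z -2.9 M [-0.03  0.09 -0.  ] t 21.3
```

View pics/c7.png

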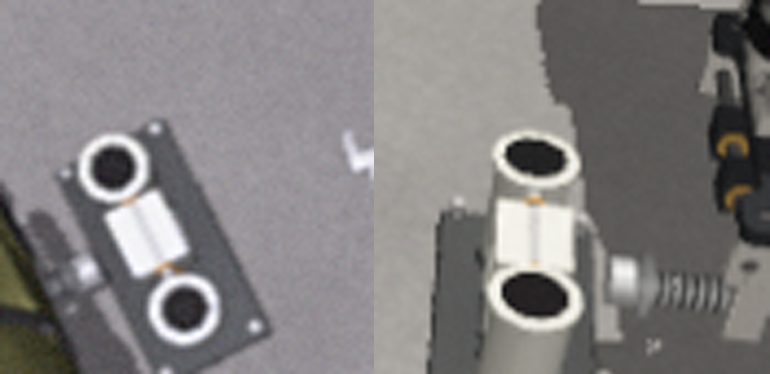

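The no-go end faces the +y recess squarely from about 22 mm away. I approach it.

In the tool's units: -20 mm / 1000 = -0.02, -18 mm / 1000 = -0.018.

Request:
{"fn": "arm_command", "kwargs": {
  "plan": [
    [[-0.004,0,0.0004,0,0,0,1],[-0.009,0,0.0004,0,0,0,1],[-0.014,0,0.0004,0,0,0,1],[-0.018,0,0.0004,0,0,0,1],[-0.02,0,0.0004,0,0,0,1],[-0.02,0,0.0004,0,0,0,1],[-0.02,0,0.0004,0,0,0,1]]
  ]
}}

```text
time_s: 22.1
ee_pos: [0.4674, 0.2928, 0.0023]
eef_rot: [-3.142, -0.0, 2.033]
force: [0.3, -0.9, -2.7]
grip_width: 0.0166
grip_force: 50.0
```

```bash
python3 rel.py
```

```text
x 0.10 y 92.49 z 2.34 mm rot [-3.1416 -0.      2.0327] F x -0.2 y -0.9 z -2.7 M [-0.07  0.   -0.04] t 22.1
```

In the tool's units: -2 mm / 1000 = -0.002, -1.5 mm / 1000 = -0.0015.

Request:
{"fn": "arm_command", "kwargs": {
  "plan": [
    [[-0.0005,0,0,0,0,0,1],[-0.001,0,0,0,0,0,1],[-0.0015,0,0,0,0,0,1],[-0.002,0,0,0,0,0,1],[-0.002,0,0,0,0,0,1]]
  ]
}}

```text
time_s: 22.6
ee_pos: [0.4684, 0.2909, 0.0023]
eef_rot: [3.142, 0.0, 2.033]
force: [0.0, -0.4, -2.7]
grip_width: 0.017
grip_force: 50.0
```

```bash
python3 rel.py
```

```text
x 0.10 y 90.42 z 2.34 mm rot [3.1416 0.     2.0327] F x -0.2 y -0.4 z -2.7 M [-0.07  0.01  0.01] t 22.6
```

In the tool's units: -1 mm / 1000 = -0.001, -0.5 mm / 1000 = -0.0005.

Request:
{"fn": "arm_command", "kwargs": {
  "plan": [
    [[-0.0005,0,0,0,0,0,1],[-0.001,0,0,0,0,0,1],[-0.001,0,0,0,0,0,1]]
  ]
}}

```text
time_s: 22.9
ee_pos: [0.4688, 0.29, 0.0023]
eef_rot: [-3.142, 0.0, 2.033]
force: [-0.8, 0.6, -2.8]
grip_width: 0.017
grip_force: 50.0
```

```bash
python3 rel.py
```

```text
x 0.07 y 89.39 z 2.34 mm rot [-3.1415  0.      2.0328] F x -0.4 y 0.9 z -2.8 M [-0.06  0.04  0.01] t 22.9
```

Request:
{"fn": "arm_command", "kwargs": {
  "plan": [
    [[-0.0005,0,-0.0004,0,0,0,1],[-0.001,0,-0.0004,0,0,0,1],[-0.001,0,-0.0004,0,0,0,1]]
  ]
}}

```text
time_s: 23.2
ee_pos: [0.4693, 0.2891, 0.0028]
eef_rot: [3.142, 0.0, 2.033]
force: [0.3, -1.2, -3.1]
grip_width: 0.0167
grip_force: 50.0
```

```bash
python3 rel.py
```

```text
x 0.12 y 88.40 z 2.77 mm rot [3.1415 0.     2.0328] F x -0.2 y -1.2 z -3.1 M [-0.11  0.04 -0.07] t 23.2
```

In the tool's units: -1 mm / 1000 = -0.001, -0.5 mm / 1000 = -0.0005.

Request:
{"fn": "arm_command", "kwargs": {
  "plan": [
    [[-0.0005,0,0,0,0,0,1],[-0.001,0,0,0,0,0,1],[-0.001,0,0,0,0,0,1]]
  ]
}}

```text
time_s: 23.5
ee_pos: [0.4697, 0.2882, 0.0027]
eef_rot: [-3.142, 0.0, 2.033]
force: [0.1, 0.2, -3.8]
grip_width: 0.0171
grip_force: 50.0
```

```bash
python3 rel.py
```

```text
x 0.08 y 87.39 z 2.72 mm rot [-3.1415  0.      2.0327] F x 0.2 y 0.1 z -3.8 M [-0.02  0.08  0.01] t 23.5
```

In the tool's units: -1 mm / 1000 = -0.001, -0.5 mm / 1000 = -0.0005.

Request:
{"fn": "arm_command", "kwargs": {
  "plan": [
    [[-0.0005,0,0,0,0,0,1],[-0.001,0,0,0,0,0,1],[-0.001,0,0,0,0,0,1]]
  ]
}}

```text
time_s: 23.8
ee_pos: [0.4701, 0.2873, 0.0027]
eef_rot: [-3.142, 0.0, 2.033]
force: [-0.3, 0.2, -2.8]
grip_width: 0.0167
grip_force: 50.0
```

```bash
python3 rel.py
```

```text
x 0.08 y 86.40 z 2.74 mm rot [-3.1415  0.      2.0327] F x -0.2 y 0.3 z -2.8 M [ 0.02  0.03 -0.02] t 23.8
```

The no-go end is inside the recess with no contact yet. Contact is expected at y ≈ 83.5.

In the tool's units: -1.5 mm / 1000 = -0.0015, -1 mm / 1000 = -0.001.

Request:
{"fn": "arm_command", "kwargs": {
  "plan": [
    [[-0.0005,0,0,0,0,0,1],[-0.001,0,0,0,0,0,1],[-0.0015,0,0,0,0,0,1],[-0.0015,0,0,0,0,0,1]]
  ]
}}

```text
time_s: 24.2
ee_pos: [0.4708, 0.286, 0.0027]
eef_rot: [-3.142, 0.0, 2.033]
force: [0.4, -0.6, -2.5]
grip_width: 0.0169
grip_force: 50.0
```

```bash
python3 rel.py
```

```text
x 0.09 y 84.89 z 2.74 mm rot [-3.1415  0.      2.0327] F x 0.1 y -0.7 z -2.5 M [-0.03 -0.01  0.01] t 24.2
```

In the tool's units: -1 mm / 1000 = -0.001, -0.5 mm / 1000 = -0.0005.

Request:
{"fn": "arm_command", "kwargs": {
  "plan": [
    [[-0.0005,0,0,0,0,0,1],[-0.001,0,0,0,0,0,1],[-0.001,0,0,0,0,0,1]]
  ]
}}

```text
time_s: 24.5
ee_pos: [0.4713, 0.2851, 0.0028]
eef_rot: [3.142, 0.0, 2.033]
force: [0.5, -0.8, -2.9]
grip_width: 0.017
grip_force: 50.0
```

```bash
python3 rel.py
```

```text
x 0.11 y 83.91 z 2.76 mm rot [3.1416 0.     2.0328] F x 0.1 y -0.9 z -2.9 M [-0.07  0.03  0.05] t 24.5
```

In the tool's units: -0.6 mm / 1000 = -0.0006, -0.3 mm / 1000 = -0.0003.

Request:
{"fn": "arm_command", "kwargs": {
  "plan": [
    [[-0.0003,0,0,0,0,0,1],[-0.0006,0,0,0,0,0,1],[-0.0006,0,0,0,0,0,1]]
  ]
}}

```text
time_s: 24.8
ee_pos: [0.4715, 0.2847, 0.0028]
eef_rot: [3.142, -0.0, 2.033]
force: [-0.2, 1.6, -2.2]
grip_width: 0.0166
grip_force: 50.0
```

```bash
python3 rel.py
```

```text
x 0.12 y 83.49 z 2.78 mm rot [ 3.1415e+00 -2.0000e-04  2.0329e+00] F x 0.6 y 1.5 z -2.2 M [0.17 0.01 0.  ] t 24.8
```

Contact came at the expected depth. I press about 0.5 mm more and hold.

In the tool's units: -0.5 mm / 1000 = -0.0005, -0.3 mm / 1000 = -0.0003.

Request:
{"fn": "arm_command", "kwargs": {
  "plan": [
    [[-0.0003,0,0,0,0,0,1],[-0.0005,0,0,0,0,0,1],[-0.0005,0,0,0,0,0,1],[-0.0005,0,0,0,0,0,1]]
  ]
}}

```text
time_s: 25.2
ee_pos: [0.4715, 0.2846, 0.0028]
eef_rot: [3.141, -0.001, 2.033]
force: [-2.7, 5.5, -3.1]
grip_width: 0.0169
grip_force: 50.0
```

```bash
python3 rel.py
```

```text
x 0.13 y 83.31 z 2.80 mm rot [ 3.1415e+00 -6.0000e-04  2.0329e+00] F x 0.0 y 6.1 z -3.1 M [ 0.89  0.07 -0.02] t 25.2
```

In the tool's units: -0.1 mm / 1000 = -0.0001.

Request:
{"fn": "arm_command", "kwargs": {
  "plan": [
    [[-0.0001,0,0,0,0,0,1],[-0.0001,0,0,0,0,0,1],[-0.0001,0,0,0,0,0,1],[-0.0001,0,0,0,0,0,1],[-0.0001,0,0,0,0,0,1],[-0.0001,0,0,0,0,0,1],[-0.0001,0,0,0,0,0,1],[-0.0001,0,0,0,0,0,1],[-0.0001,0,0,0,0,0,1],[-0.0001,0,0,0,0,0,1]]
  ]
}}

```text
time_s: 26.2
ee_pos: [0.4715, 0.2845, 0.0028]
eef_rot: [3.142, -0.001, 2.033]
force: [-3.2, 4.8, -2.1]
grip_width: 0.0169
grip_force: 50.0
```

```bash
python3 rel.py
```

```text
x 0.09 y 83.28 z 2.79 mm rot [ 3.1415e+00 -7.0000e-04  2.0329e+00] F x -0.7 y 5.7 z -2.1 M [ 1.02  0.06 -0.04] t 26.2
```

About 6 N was held for over a second at the recess floor. I withdraw and lift.

In the tool's units: -100 mm / 1000 = -0.1, -70 mm / 1000 = -0.07.

Request:
{"fn": "arm_command", "kwargs": {
  "plan": [
    [[0.001,0,0,0,0,0,1],[0.004,0,0,0,0,0,1],[0.009,0,0,0,0,0,1],[0.015,0,0,0,0,0,1],[0.022,0,0,0,0,0,1],[0.028,0,0,0,0,0,1],[0.03,0,0,0,0,0,1],[0.03,0,-0.025,0,0,0,1],[0.03,0,-0.07,0,0,0,1],[0.03,0,-0.1,0,0,0,1],[0.03,0,-0.1,0,0,0,1],[0.03,0,-0.1,0,0,0,1]]
  ]
}}

```text
time_s: 27.4
ee_pos: [0.4582, 0.3109, 0.1022]
eef_rot: [3.142, 0.0, 2.033]
force: [-1.2, 0.1, -3.7]
grip_width: 0.0168
grip_force: 50.0
```

```bash
python3 to.py .5303 -.2272 .1 1.8607
```

```text
shift [-513.79 -175.27    2.25] turn [0.     0.     0.1721] | 543.0 pos [0.4582 0.3109 0.1022] rot [3.1416 0.     2.0328] F [-1.2  0.1 -3.7] t 27.4
```

In the tool's units: -514 mm / 1000 = -0.514, -175 mm / 1000 = -0.175, 0.172 rad / 6.2832 = 0.0274.

Request:
{"fn": "arm_command", "kwargs": {
  "plan": [
    [[-0.514,-0.175,0,0,0,0.0274,1],[-0.514,-0.175,0,0,0,0.0274,1],[-0.514,-0.175,0,0,0,0.0274,1],[-0.514,-0.175,0,0,0,0.0274,1],[-0.514,-0.175,0,0,0,0.0274,1],[-0.514,-0.175,0,0,0,0.0274,1],[-0.514,-0.175,0,0,0,0.0274,1],[-0.514,-0.175,0,0,0,0.0274,1],[-0.514,-0.175,0,0,0,0.0274,1],[-0.514,-0.175,0,0,0,0.0274,1],[-0.514,-0.175,0,0,0,0.0274,1],[-0.514,-0.175,0,0,0,0.0274,1]]
  ]
}}

```text
time_s: 28.6
ee_pos: [0.5298, -0.2313, 0.1]
eef_rot: [-3.139, -0.002, 1.856]
force: [1.0, 0.6, -2.4]
grip_width: 0.0169
grip_force: 50.0
```

Request:
{"fn": "arm_command", "kwargs": {
  "plan": [
    [[0,0,0,0,0,0,1],[0,0,0,0,0,0,1],[0,0,0,0,0,0,1],[0,0,0,0,0,0,1]]
  ]
}}

```text
time_s: 29.0
ee_pos: [0.5309, -0.2262, 0.1027]
eef_rot: [-3.142, -0.0, 1.862]
force: [0.2, 0.4, -2.5]
grip_width: 0.0168
grip_force: 50.0
```

```bash
python3 to.py .5303 -.2272 .002 1.8607
```

```text
shift [ -0.75  -0.86 100.69] turn [-0.0001 -0.0001  0.0014] | 101.0 pos [ 0.5309 -0.2262  0.1027] rot [-3.1415e+00 -1.0000e-04  1.8621e+00] F [ 0.2  0.4 -2.5] t 29.0
```

In the tool's units: 96 mm / 1000 = 0.096, 90 mm / 1000 = 0.09, 0.001 rad / 6.2832 = 0.0002.

Request:
{"fn": "arm_command", "kwargs": {
  "plan": [
    [[-0.0008,-0.0008,0.03,0,0,0.0002,1],[-0.0008,-0.0008,0.06,0,0,0.0002,1],[-0.0008,-0.0008,0.08,0,0,0.0002,1],[-0.0008,-0.0008,0.09,0,0,0.0002,1],[-0.0008,-0.0008,0.096,0,0,0.0002,1],[-0.0008,-0.0008,0.096,0,0,0.0002,1],[-0.0008,-0.0008,0.096,0,0,0.0002,1]]
  ]
}}

```text
time_s: 29.7
ee_pos: [0.5308, -0.2284, 0.0077]
eef_rot: [3.141, 0.001, 1.86]
force: [0.6, 0.5, -2.4]
grip_width: 0.0169
grip_force: 50.0
```

```bash
python3 to.py .5303 -.2272 .002 1.8607
```

```text
shift [ 1.26 -0.19  5.72] turn [ 0.001   0.0009 -0.0008] | 6.0 pos [ 0.5308 -0.2284  0.0077] rot [3.1406e+00 9.0000e-04 1.8599e+00] F [ 0.6  0.5 -2.4] t 29.7
```

In the tool's units: 5.2 mm / 1000 = 0.0052, 4 mm / 1000 = 0.004.

Request:
{"fn": "arm_command", "kwargs": {
  "plan": [
    [[0.001,0,0.002,0,0,0,1],[0.001,0,0.004,0,0,0,1],[0.001,0,0.0052,0,0,0,1],[0.001,0,0.0052,0,0,0,1],[0.001,0,0.0052,0,0,0,1]]
  ]
}}

```text
time_s: 30.2
ee_pos: [0.5303, -0.2273, 0.0018]
eef_rot: [3.141, 0.0, 1.86]
force: [1.4, 0.8, -1.3]
grip_width: 0.0168
grip_force: 50.0
```

```bash
python3 to.py .5303 -.2272 .002 1.8607
```

```text
shift [ 0.09 -0.01 -0.19] turn [ 0.0007  0.0004 -0.0009] | 0.0 pos [ 0.5303 -0.2273  0.0018] rot [3.1409e+00 4.0000e-04 1.8598e+00] F [ 1.4  0.8 -1.3] t 30.2
```

It is back at the grasp pose with the load partly on the Vs. I release and retreat straight up.

Request:
{"fn": "arm_command", "kwargs": {
  "plan": [
    [[0,0,0,0,0,0,0.6],[0,0,0,0,0,0,0.4],[0,0,0,0,0,0,0],[0,0,0,0,0,0,-0.5],[0,0,0,0,0,0,-0.5],[0,0,0,0,0,0,-1],[0,0,0,0,0,0,-1],[0,0,0,0,0,0,-1],[0,0,0,0,0,0,-1],[0,0,0,0,0,0,-1],[0,0,0,0,0,0,-1]]
  ],
  "squeeze": 10
}}

```text
time_s: 31.3
ee_pos: [0.53, -0.2272, 0.0016]
eef_rot: [-3.142, -0.0, 1.86]
force: [-0.6, -0.0, 0.2]
grip_width: 0.0931
grip_force: 0.0
```

In the tool's units: -120 mm / 1000 = -0.12, -90 mm / 1000 = -0.09.

Request:
{"fn": "arm_command", "kwargs": {
  "plan": [
    [[0,0,-0.02,0,0,0,-1],[0,0,-0.05,0,0,0,-1],[0,0,-0.09,0,0,0,-1],[0,0,-0.12,0,0,0,-1],[0,0,-0.12,0,0,0,-1],[0,0,-0.12,0,0,0,-1],[0,0,-0.12,0,0,0,-1]]
  ]
}}

```text
time_s: 32.0
ee_pos: [0.5294, -0.227, 0.1202]
eef_rot: [-3.14, -0.001, 1.86]
force: [-0.1, 0.3, 0.4]
grip_width: 0.0939
grip_force: 0.0
```

```bash
python3 gm.py | head -20
```

```text
now 390
  -0.070 n21 q [0.0005 0.0101 0.0142] z [0.0454 0.0546 0.0617]
  -0.060 n21 q [-0.002   0.0092  0.0165] z [0.0485 0.0562 0.0615]
  -0.050 n48 q [-0.0124  0.0064  0.0171] z [0.0407 0.0561 0.0657]
  -0.040 n18 q [-0.0012  0.006   0.012 ] z [0.0497 0.0539 0.0586]
  -0.030 n19 q [-0.0009  0.0052  0.0104] z [0.0483 0.053  0.0568]
  -0.020 n20 q [-0.0019  0.0057  0.0103] z [0.046  0.0537 0.0582]
  -0.010 n17 q [-0.0029  0.0057  0.0084] z [0.0483 0.0555 0.0572]
  -0.000 n21 q [0.0006 0.0061 0.0115] z [0.0469 0.0542 0.0571]
  0.010 n18 q [-0.0021  0.006   0.0108] z [0.0467 0.0533 0.0562]
  0.020 n20 q [-0.0032  0.0063  0.0096] z [0.0466 0.0533 0.0578]
  0.030 n21 q [-0.0147  0.0046  0.0099] z [0.0487 0.054  0.0575]
  0.040 n12 q [-0.0094  0.0066  0.0095] z [0.047  0.0532 0.0582]
  0.050 n53 q [-0.0083  0.0091  0.0174] z [0.0385 0.0559 0.0653]
  0.060 n23 q [-0.0011  0.0076  0.0122] z [0.0454 0.0547 0.0593]
  0.070 n27 q [-0.0003  0.008   0.0109] z [0.0449 0.0557 0.0591]
  0.080 n31 q [-0.0064  0.0046  0.0115] z [0.0415 0.0534 0.0587]
start 390
  -0.070 n22 q [0.0001 0.0103 0.0138] z [0.0456 0.0549 0.0608]
  -0.060 n20 q [-0.0007  0.0097  0.0154] z [0.0417 0.0568 0.0619]
```

The measured gauge position matches the start, so I hand in.

```bash
python3 -c "
from h import *
print(ctrl.hand_in())"
```

```text
the job is handed in; nothing more can be done
None
```

The bore accepted the go end fully home (about 7 N on the collar) and refused the no-go end (about 6 N, held over a second); the gauge is back in its cradle and the job is handed in at about 32 s, though hand-in returned no verdict.

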